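# Shut and lock the cover of the bauble turner's drive box

### The arm

A 6-joint arm with a two-finger parallel gripper is mounted at the origin on the work surface. World frame = base frame: x ahead of the robot, y to its left, z up, the work surface at z = 0. Lengths are in mm, angles in rad, forces in N, time in s.
With the tool pointing down it reaches from about 275 to 750 mm from the base axis. Payload 10.2 kg.
Tool frame: the origin (TCP) lies at the centre of the arm's flange, where the gripper is bolted on; the fingertips stand ctrl.tip_reach ahead of it and the grasp point (between the pads) lies 155 mm ahead of it (ctrl.tip_reach is the distance from the TCP to the fingertips, in mm); z points along the fingers, y is the direction in which the jaws open and shut (so a half turn about z gives the same grasp; the last joint's range is limited). The gripper opens to 85 mm and grips with 20 to 120 N. Pads are 22 mm wide; open, the fingers measure 114 mm over their backs; the gripper's body (76 mm by 85 mm) begins 54 mm behind the grasp point. The pads swing forward as they close: fully open they stand 13 mm farther back than shut.
Start: joints at [-1.448, 0.313, 1.498, -0, 1.331, -0.223], TCP at [177.936, -493.934, 404.694] pointing down, gripper open.
Joint ranges: [-2.94, 2.94], [-0.97, 2.17], [0.19, 2.56], [-1.23, 4.37], [0.02, 3.11], [-2.88, 2.88]. Speed limits (rad/s): [2.39, 2.39, 3.01, 3.14, 3.14, 3.14].

### API

Orientations are given as a unit quaternion [w, x, y, z].
In Python, from rig import ctrl, viewer gives the robot as it stands.
- The arm moves only by the tool drive_tool, never from a script. Its argument "rows" is a list that holds one entry, the list of rows, each a list of 6 numbers: the shift along the world's x, y, z normalised to -1 to 1, where 1 is 0.1 m, then the turn, a rotation vector about the world's x, y, z normalised to -1 to 1, where 1 is 90 degrees. A call has 1 to 10 rows; each row is the pose to reach, as a shift and turn from the pose measured when the call began; what a row does not reach only later rows make up. A row lasts 1/8 s, in which the tool goes at most 62.5 mm and 10.7 degrees, less where a joint would pass 70% of its speed; a pose out of reach is approached as far as the arm can. A call with a number of a shift or a turn outside -1 to 1 is refused whole. A call with a gripper value outside its range is refused whole. "fingers" is the opening, from -1 (shut) to 1 (fully open), set as the call begins (left out, the last holds). The fingers move at their own pace and stop on an object; "force" is the grip in N (left out, the last holds). Time passes only in rows, so rows that repeat a pose let the fingers close. It gives the time, the measured TCP pose, the force and the opening at its end, in the units of the state.
- ctrl.sense(): the state, without advancing time (a new reading comes with each control period).
- viewer.capture(name): name is "scene" or "top" or "wrist"; returns the picture (400x640x3 uint8, red, green, blue); there is no depth.
- viewer.calibration(name): a dict with "mtx" (3x3 intrinsics, pixels), "dist_coeffs" ([k1, k2, p1, p2, k3] as OpenCV has them; the pictures are not rectified), "extrinsics" (4x4, takes a point from camera to world coordinates). Camera axes: x right, y up, looking along -z (the intrinsics and any distortion apply to the point x, -y, -z); pixel columns grow to the right and rows downward; lengths in mm; the calibration is good to about 2 mm. A picture is of the moment at which its call begins: read the wrist's pose just before it. calibration takes no time and is no camera call; for the wrist camera it gives the pose at the moment of the call.
- ctrl.finish_job(): hands the job in, once; it reports no verdict.
The state is a dict: "time_s": time; "joints": joint angles; "dq": joint speeds; "tau": joint torques, N m; "eef_pos": TCP position; "ee_rot": TCP orientation; "force": force on the tool from outside, world axes, zero at the start; "wrist_torque": the same for the moment, N m; "grip_width": opening from 0.0 (shut) to 1.0 (fully open).
Only numpy, scipy, OpenCV 4.12 (cv2) and the standard library are available. Lean on these libraries where they do the work, as an engineer would, in place of code of your own. Each camera call takes 0.05 s, during which the arm holds its last target.

### The job

Close the hinged panel on the bauble turner's drive box and lock it with its winged quarter-turn stud, which must end ninety degrees clockwise from where its wing points front to back, clicked in and staying in by itself. The slot below does not lie quite in line, so press the stud lightly and turn it clockwise until you feel it drop in, then push it home to the bottom against its spring and turn it on, held in, to the ninety. Press gently throughout so that the steel receptacle is not bent, and leave the other things on the table where they are.

Things in the scene. Friction and masses are not known exactly. Their poses are not given: they have to be found in the camera images.
- drive_box: Drive box of a bauble-turning spindle: grey sheet metal, 200 mm deep (its x) by 170 mm wide (its y) by 75 mm tall, fixed. Origin at the centre of its underside; +x points from its front edge to the hinge of the panel on top, +y to the spindle at its side (4 mm radius bar with two 68 mm baubles, reaching 261 mm from the origin, top at 79 mm).
- panel_hinge (a point): Middle of the panel's hinge axis, 92 mm along +x and 77.5 mm above the box's origin; the axis runs along the box's y.
- panel (a joint): Angle of the panel, rad: 0 = shut, level on the box; grows as its front edge rises; starts propped open. Aluminium, 182 by 170 mm, 5 mm thick, from 10 to 192 mm in front of the hinge axis, mid-thickness on that axis. The hinge is stiff: the panel stays where it is left; about 5 N down on the front edge shuts it.
- panel_press (a point): Point on the panel's upper face, on its centre line, 12 mm from the front edge, 180 mm in front of the hinge axis: a good place to push it shut. The stud's wing begins 24 mm behind it.
- stud_top (a point): Top centre of the stud's winged head: steel bar 38 mm long (point's x), 10 mm wide (grip across this), 34 mm tall, on a 12 mm shaft through the panel 137 mm in front of the hinge axis. With the stud out, the top is 52 mm and the wing's underside 18 mm above the panel's upper face. z points up along the stud.
- stud_push (a joint): How far the stud is pushed in, m: 0 = sprung out, at most 0.017. The spring takes 6 N to start and 0.4 N more per mm. Turned to a wrong angle its pin meets the receptacle's lips after 0.5 to 4.5 mm; in the slot it goes in 11 to 15.5 mm to the hard bottom. Locked and let go, it springs back to its notch and stays 7 to 12 mm in; not locked, it springs out.
- stud_turn (a joint): Turn of the stud, rad, growing clockwise seen from above: 0 = wing along the box's x (out, unlocked), 1.57 = wing crosswise (locked, in a notch that holds it between 1.45 and the stop at 1.65; other stop at -0.1). The cross pin under the panel is parallel to the wing. It drops into the slot at some angle between 0.05 and 0.75, not measured; it fits there within 0.07.
- keeper: Steel receptacle inside the box below the stud, 50 mm square, origin 45 mm in front of and 5 mm above the box's; slot angle and height vary, not measured. Rest the pin on its lips by a few N, turn clockwise until it drops, push to the bottom, turn on in light touch with it: a bump before the notch passes only within 2 mm of the bottom. Over 30 N on its lips or bottom bends it.
- brush_pot: Clear pot with paint brushes standing in it, 60 mm wide, 165 mm tall over all, beside the box (its -y side). Bystander. Origin under its centre.
- glue_bottle: Small white glue bottle, 38 mm wide, 100 mm tall, beside the box (its -y side). Bystander. Origin under its centre.
- brush: Wooden brush, 160 mm long, lying flat in front of the box. Bystander. Origin under its middle.
- tub: White lidded plastic tub, 102 mm wide, 90 mm tall. Bystander.
- mug: White mug, 80 mm wide, 95 mm tall. Bystander.
- tape_roll: Roll of brown tape lying flat, 90 mm wide, 24 mm tall. Bystander.

How it is judged (in metres and radians):
On the way:
1. the panel is shut (within 0.03 rad) with the stud not yet turned (within 0.3 rad of unlocked) (value of joint panel below 0.03 rad and value of joint stud_turn below 0.3 rad), for 0.1 s.
At the end, for the whole second after the job is handed in: The panel is shut (within 0.03 rad), the stud is turned to its locked place (at least 1.42 rad clockwise) and stays pushed in by itself (more than 6 mm), all at rest (value of joint panel below 0.03 rad and value of joint stud_turn above 1.42 rad and value of joint stud_push above 0.006 m and velocity of joint stud_turn between -0.05 and 0.05 rad/s and velocity of joint stud_push between -0.005 and 0.005 m/s); the robot touches nothing.
It fails at once if the receptacle under the stud is pressed with more than 30 N (contact force between keeper and anything else above 30 N).
It fails at once if a bystander is moved by more than 30 mm (distance of any of brush_pot, glue_bottle, brush, tub, mug, tape_roll from where it was at the start of the episode above 0.03 m).
It also fails if it takes over 67 s, if anything falls off the work surface, if the arm or the gripper's body presses on something with over 40 N, if the wrist force passes 120 N, or if a joint passes its speed limit or range.

## Working session

There is one attempt and no reset: what is moved stays moved. The work goes in short steps, Python scripts to look and compute and a tool call to move; the robot and the scene stay as the last step left them, time stands still between calls to the robot, and variables do not carry over. Pictures are saved under pics/ and viewed, and the job is handed in when it is done.

Besides the shell and the picture viewer there is one more tool, called after "Emit:" as name(argument=value, ...), one argument or row to a line, values as JSON. drive_tool: Moves the arm, as the interface text tells. Scaled input: -1 to 1 covers 0.1 m each way for a shift and 90 degrees each way for a turn. Its arguments: {"type":"object","properties":{"rows":{"type":"array","items":{"type":"array","items":{"type":"array","items":{"type":"number"}}}},"fingers":{"type":"number"},"force":{"type":"number"}},"required":["rows"]}

```bash
mkdir -p pics; ls
cat > h.py <<'E'
import numpy as np,cv2
from rig import ctrl,viewer
def snap(n,f):
    im=viewer.capture(n); cv2.imwrite('pics/'+f,im[:,:,::-1]); return im
def ray(n,px,cal=None):
    c=cal or viewer.calibration(n); K=np.array(c['mtx'],float);d=np.array(c['dist_coeffs'],float);T=np.array(c['extrinsics'],float)
    p=cv2.undistortPoints(np.array(px,float).reshape(-1,1,2),K,d).reshape(-1,2)
    v=np.c_[p[:,0],-p[:,1],-np.ones(len(p))]@T[:3,:3].T
    return T[:3,3],v/np.linalg.norm(v,axis=1)[:,None]
def plane(n,px,z,cal=None):
    o,v=ray(n,px,cal); return o+v*((z-o[2])/v[:,2])[:,None]
def proj(n,P,cal=None):
    c=cal or viewer.calibration(n); K=np.array(c['mtx'],float);d=np.array(c['dist_coeffs'],float);T=np.array(c['extrinsics'],float)
    q=(np.array(P,float).reshape(-1,3)-T[:3,3])@T[:3,:3]; q=q*[1,-1,-1]
    return cv2.projectPoints(q,np.zeros(3),np.zeros(3),K,d)[0].reshape(-1,2)
def tri(A):
    M=np.zeros((3,3));b=np.zeros(3)
    for n,px in A:
        o,v=ray(n,[px]);v=v[0];Q=np.eye(3)-np.outer(v,v);M+=Q;b+=Q@o
    return np.linalg.solve(M,b)
E
python3 - <<'E'
from h import *
for n in('scene','top','wrist'): snap(n,n+'0.png')
s=ctrl.sense();print(s,ctrl.tip_reach)
for n in('scene','top','wrist'): print(n,viewer.calibration(n))
E
```

```text
pics
{'time_s': 0.15, 'joints': array([-1.44837475e+00,  3.13297616e-01,  1.49825676e+00,  1.79444228e-05,
        1.33102627e+00, -2.23391156e-01]), 'dq': array([ 0.00131475, -0.00023651, -0.0020055 , -0.00230596, -0.0018655 ,
        0.00086444]), 'tau': array([ 1.81109332e-03, -4.12370610e+01, -2.59795851e+01, -1.35038340e-04,
        3.23414708e-03,  1.89932916e-05]), 'eef_pos': array([ 177.94499339, -493.88933139,  404.28085431]), 'ee_rot': array([-4.92930757e-04,  9.85089147e-01,  1.72043975e-01,  3.36322733e-05]), 'force': array([0.4139461 , 1.10268212, 0.40383622]), 'wrist_torque': array([-0.01235561,  0.02585232, -0.01620017]), 'grip_width': 1.0014706912558533} 173.4
scene {'mtx': array([[378.93592818,   0.        , 324.09807984],
       [  0.        , 378.93592818, 201.87882138],
       [  0.        ,   0.        ,   1.        ]]), 'dist_coeffs': array([-0.02949871,  0.        ,  0.        ,  0.        ,  0.        ]), 'extrinsics': array([[ 8.07850812e-01, -4.43440418e-01,  3.88249482e-01,
         9.67967965e+02],
       [ 5.89248216e-01,  6.21959850e-01, -5.15705812e-01,
[... 724 characters left out ...]
       [ 0.00000000e+00,  0.00000000e+00,  0.00000000e+00,
         1.00000000e+00]])}
wrist {'mtx': array([[317.45452546,   0.        , 319.86575135],
       [  0.        , 317.45452546, 197.5399697 ],
       [  0.        ,   0.        ,   1.        ]]), 'dist_coeffs': array([-0.03298176,  0.        ,  0.        ,  0.        ,  0.        ]), 'extrinsics': array([[ 3.40362847e-01,  8.93099145e-01,  2.94154806e-01,
         2.53836834e+02],
       [-9.40293485e-01,  3.23657678e-01,  1.05327440e-01,
        -4.66880719e+02],
       [-1.13761506e-03, -3.12441395e-01,  9.49936356e-01,
         3.72835598e+02],
       [ 0.00000000e+00,  0.00000000e+00,  0.00000000e+00,
         1.00000000e+00]])}
```

View pics/scene0.png

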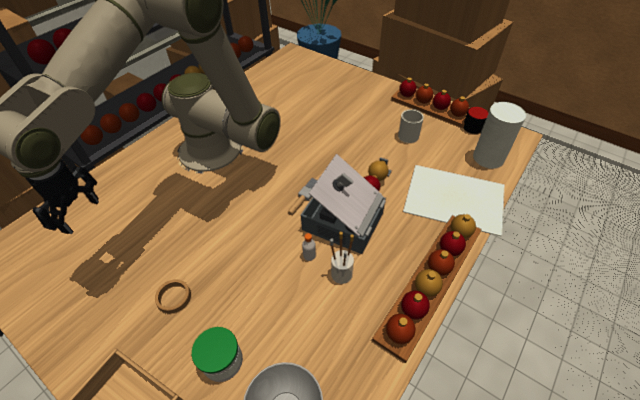

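View pics/top0.png

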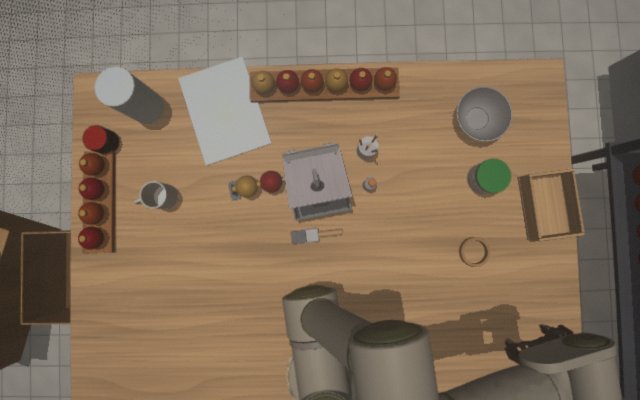

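View pics/wrist0.png

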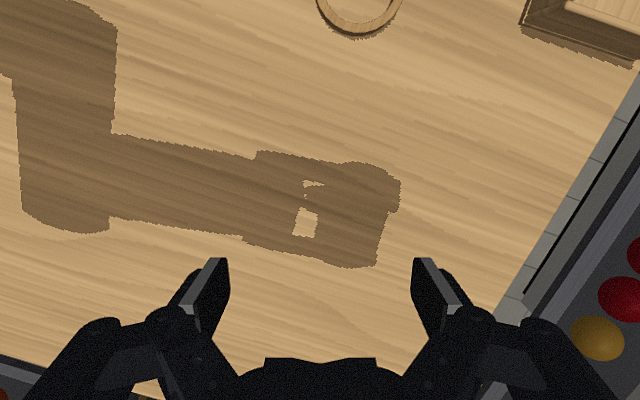

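Run:
```python
import cv2
a=cv2.imread('pics/top0.png')[125:260,215:405];cv2.imwrite('pics/t0z.png',cv2.resize(a,None,fx=4,fy=4,interpolation=2))
a=cv2.imread('pics/scene0.png')[140:290,275:425];cv2.imwrite('pics/s0z.png',cv2.resize(a,None,fx=4,fy=4,interpolation=2))
```

```text
(no output)
```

View pics/t0z.png

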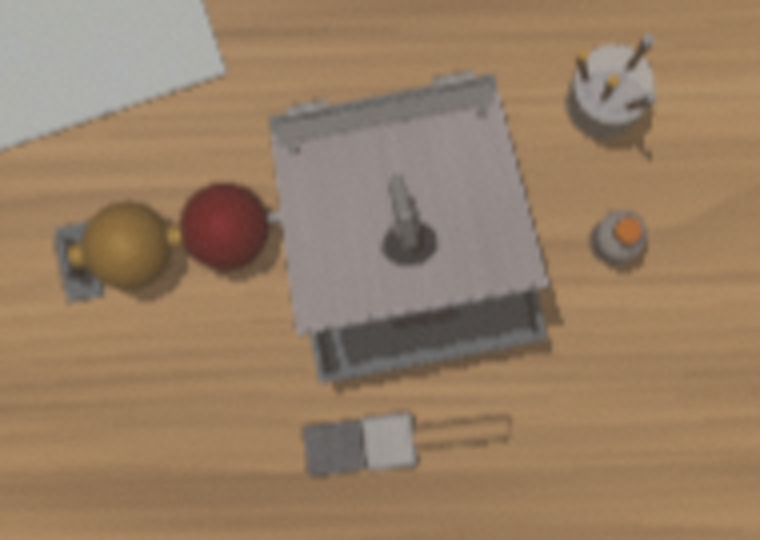

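View pics/s0z.png

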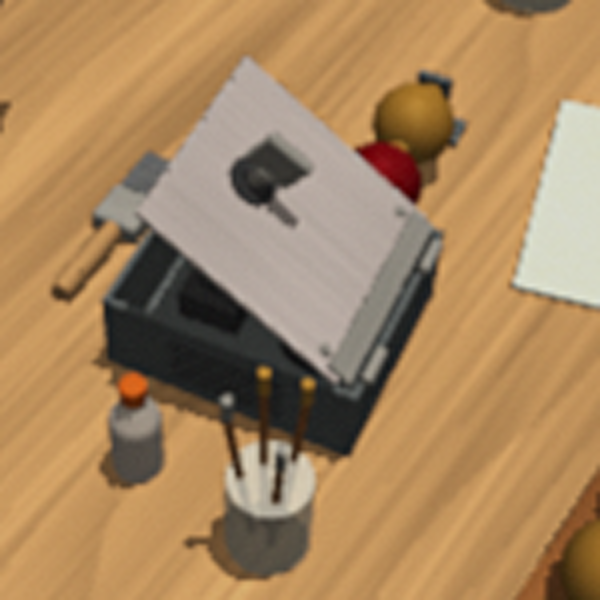

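Run:
```python
from h import *
px=np.array([[320,376],[546,343],[495,76],[271,119]])/4+[215,125]
P=plane('top',px,75);print(P.round(1))
for i in range(4): print(np.linalg.norm(P[i]-P[(i+1)%4]))
# panel front corners: top & scene
tp=np.array([[299,331],[547,286]])/4+[215,125]
sp=np.array([[247,58],[138,213]])/4+[275,140]
for a,b in zip(tp,sp): X=tri([('top',a),('scene',b)]);print(X.round(1),proj('top',X)-a,proj('scene',X)-b)
```

```text
[[478.8  75.6  75. ]
 [498.2 -90.2  75. ]
 [696.4 -59.1  75. ]
 [669.2 107.3  75. ]]
166.87825813079928
200.59461463177485
168.60373782798894
193.07242469822722
[509.5  80.8 185. ] [[-0.17243681 -0.20602294]] [[-0.24388645  0.0226058 ]]
[535.1 -83.5 183.5] [[-0.34617566 -0.38776835]] [[-0.51758531  0.02800883]]
```

Emit:
drive_tool(
  rows=[
    [[0.7,0.99,0.1,0,0,0.375],[0.7,0.99,0.1,0,0,0.375],[0.7,0.99,0.1,0,0,0.375],[0.7,0.99,0.1,0,0,0.375]],
  ],
  fingers=-1,
  force=40,
)

```text
time_s: 0.65
eef_pos: [248.1, -394.6, 414.3]
ee_rot: [-0.0, 0.893, 0.451, -0.0]
force: [0.1, -0.8, -0.3]
grip_width: 0.143
```

Emit:
drive_tool(
  rows=[
    [[0.7,0.99,0,0,0,0.375],[0.7,0.99,0,0,0,0.375],[0.7,0.99,0,0,0,0.375],[0.7,0.99,0,0,0,0.375]],
  ],
)

```text
time_s: 1.15
eef_pos: [318.2, -295.9, 414.1]
ee_rot: [-0.001, 0.724, 0.689, -0.0]
force: [-0.7, 0.3, -0.0]
grip_width: 0.003
```

Emit:
drive_tool(
  rows=[
    [[0.7,0.99,0,0,0,0.375],[0.7,0.99,0,0,0,0.375],[0.7,0.99,0,0,0,0.375],[0.7,0.99,0,0,0,0.375]],
  ],
)

```text
time_s: 1.65
eef_pos: [388.1, -197.4, 414.0]
ee_rot: [-0.001, 0.495, 0.869, -0.0]
force: [0.9, -0.5, -0.2]
grip_width: -0.0
```

Emit:
drive_tool(
  rows=[
    [[0.7,0.99,0,0,0,0.375],[0.7,0.99,0,0,0,0.375],[0.7,0.99,0,0,0,0.375],[0.7,0.99,0,0,0,0.375]],
  ],
)

```text
time_s: 2.15
eef_pos: [458.2, -99.3, 413.7]
ee_rot: [-0.001, 0.225, 0.974, -0.001]
force: [0.7, -0.9, -0.3]
grip_width: -0.001
```

Run:
```python
from h import *
print(ctrl.sense()['joints'].round(3))
```

```text
[-0.464  0.182  1.643 -0.002  1.319 -1.581]
```

Emit:
drive_tool(
  rows=[
    [[0.67,0.99,0,0,0,0.386],[0.67,0.99,0,0,0,0.386],[0.67,0.99,0,0,0,0.386],[0.67,0.99,0,0,0,0.386]],
  ],
)

```text
time_s: 2.65
eef_pos: [525.2, -1.4, 413.5]
ee_rot: [-0.001, -0.073, 0.997, -0.001]
force: [-0.3, 0.1, -0.4]
grip_width: 0.001
```

Run:
```python
from h import *
s=ctrl.sense();print(s['joints'].round(3),s['eef_pos'],s['ee_rot'])
for n in('scene','wrist'): 
  im=snap(n,n+'1.png');
a=cv2.imread('pics/scene1.png')[140:290,275:425];cv2.imwrite('pics/s1z.png',cv2.resize(a,None,fx=4,fy=4,interpolation=2))
# predicted
for z in [None]:
  u=np.array([np.cos(np.radians(8.7)),np.sin(np.radians(8.7)),0]);O=np.array([587,8.6,0]);v=np.array([-u[1],u[0],0])
  H=O+92*u+[0,0,77.5];a=.59
  P=lambda r,y,h:H-u*(r*np.cos(a)-h*np.sin(a))+v*y+np.array([0,0,r*np.sin(a)+h*np.cos(a)])
  for n in('wrist','scene'): print(n,proj(n,[P(192,85,2.5),P(192,-85,2.5),P(180,0,2.5),P(137,0,54.5)]).round())
```

```text
[-0.226  0.307  1.482 -0.002  1.353 -1.942] [525.2005637   -1.41477545 413.46524023] [-7.36698231e-04 -7.28934029e-02  9.97339149e-01 -7.94016955e-04]
wrist [[450. 215.]
 [194. 216.]
 [322. 225.]
 [322. 321.]]
scene [[337. 154.]
 [308. 193.]
 [326. 175.]
 [348. 178.]]
```

View pics/wrist1.png

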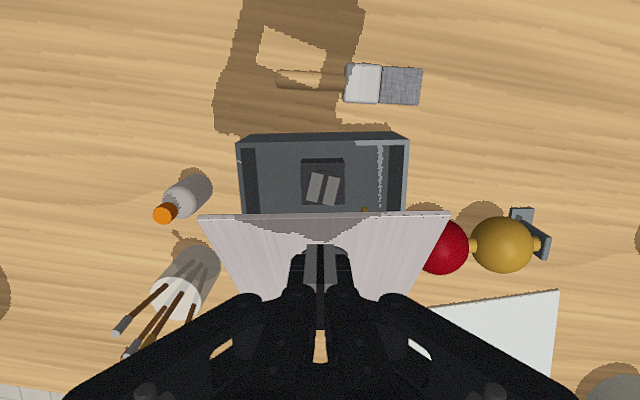

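View pics/scene1.png

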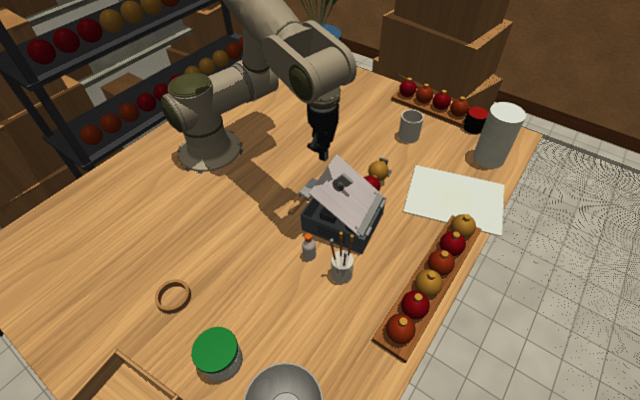

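Run:
```python
import cv2
a=cv2.imread('pics/wrist1.png')[125:270,225:425];cv2.imwrite('pics/w1z.png',cv2.resize(a,None,fx=4,fy=4,interpolation=2))
```

```text
(no output)
```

View pics/w1z.png

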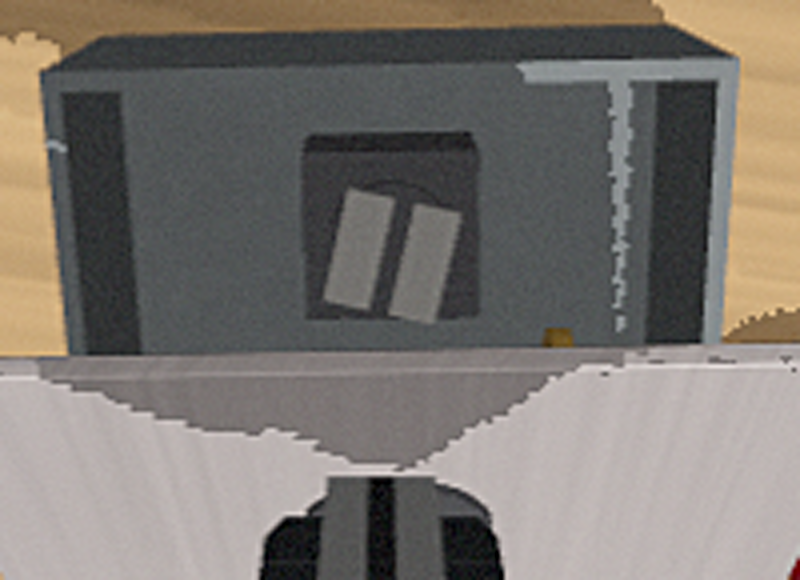

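Run:
```python
from h import *
f=lambda L:np.array(L)/4+[225,125]
fr=plane('wrist',f([[40,72],[740,58]]),75);print(fr, np.linalg.norm(fr[0]-fr[1]))
d=fr[1]-fr[0];yaw=np.degrees(np.arctan2(-d[0],d[1]));print('yaw',yaw)
y=np.radians(yaw);u=np.array([np.cos(y),np.sin(y),0]);print('origin',fr.mean(0)+100*u)
for z in (45,55,65):
  S=plane('wrist',f([[395,198],[372,310],[412,204],[388,316],[350,188],[324,300],[461,212],[435,323]]),z)
  print(z,S.mean(0), [np.degrees(np.arctan2((S[i+1]-S[i])[1],(S[i+1]-S[i])[0])).round(1) for i in (0,2,4,6)])
p=plane('wrist',f([[0,356],[800,345]]),184);d=p[1]-p[0];print(np.degrees(np.arctan2(-d[0],d[1])))
K=plane('wrist',f([[303,150],[478,150],[478,318],[303,318]]),55);print(K,K.mean(0))
```

```text
[[502.6149268  -88.55531312  75.        ]
 [474.58198917  78.17261256  75.        ]] 169.06817203292815
yaw 9.54420427380745
origin [587.2142552   11.38949832  75.        ]
45 [545.20880148   4.22080157  45.        ] [np.float64(-2.7), np.float64(-2.9), np.float64(-4.8), np.float64(-3.3)]
55 [542.2732807    3.69864357  55.        ] [np.float64(-2.7), np.float64(-2.9), np.float64(-4.8), np.float64(-3.3)]
65 [539.33775992   3.17648557  65.        ] [np.float64(-2.7), np.float64(-2.9), np.float64(-4.8), np.float64(-3.3)]
9.25613336122068
[[516.7237405  -23.72696669  55.        ]
 [510.02369422  21.61025117  55.        ]
 [555.97323294  29.50815382  55.        ]
 [562.96852561 -17.78351803  55.        ]] [536.42229832   2.40198007  55.        ]
```

Emit:
drive_tool(
  rows=[
    [[0.06,0.025,-0.3,0,0,0.01],[0.06,0.025,-0.55,0,0,0.01],[0.06,0.025,-0.55,0,0,0.01]],
  ],
)

```text
time_s: 3.12
eef_pos: [530.6, -0.0, 357.6]
ee_rot: [-0.002, -0.077, 0.997, -0.0]
force: [0.0, -0.1, 0.5]
grip_width: -0.002
```

Run:
```python
from h import *
snap('scene','scene2.png');snap('wrist','wrist2.png')
a=cv2.imread('pics/scene2.png')[120:270,265:415];b=cv2.imread('pics/wrist2.png')[120:320,220:420]
cv2.imwrite('pics/m2.png',np.hstack([cv2.resize(a,(400,400)),cv2.resize(b,(400,400))]))
```

```text
(no output)
```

View pics/m2.png

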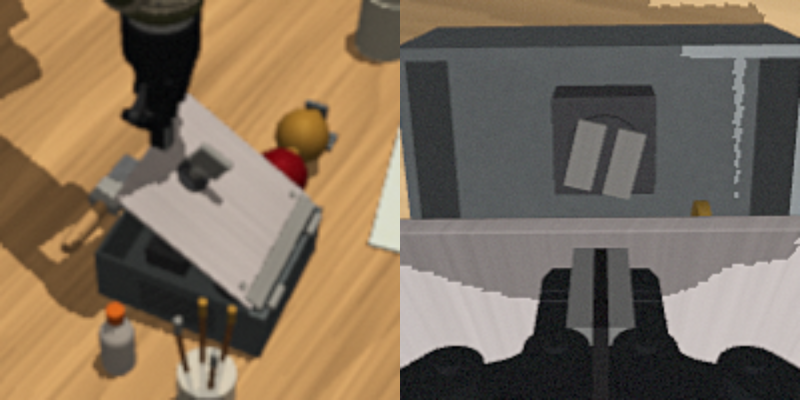

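Emit:
drive_tool(
  rows=[
    [[-0.02,0,-0.1,0,0,0],[-0.07,0,-0.2,0,0,0],[-0.12,-0.01,-0.3,0,0,0],[-0.16,-0.02,-0.4,0,0,0],[-0.2,-0.02,-0.5,0,0,0],[-0.23,-0.02,-0.6,0,0,0],[-0.26,-0.03,-0.7,0,0,0],[-0.28,-0.03,-0.8,0,0,0],[-0.29,-0.03,-0.9,0,0,0],[-0.3,-0.04,-0.96,0,0,0]],
  ],
)

```text
time_s: 4.47
eef_pos: [500.9, -3.7, 263.0]
ee_rot: [-0.0, -0.078, 0.997, -0.001]
force: [-0.1, 0.9, 0.4]
grip_width: 0.001
```

Run:
```python
from h import *
snap('scene','scene3.png');snap('wrist','wrist3.png')
a=cv2.imread('pics/scene3.png')[120:270,265:415];b=cv2.imread('pics/wrist3.png')[120:320,220:420]
cv2.imwrite('pics/m3.png',np.hstack([cv2.resize(a,(400,400)),cv2.resize(b,(400,400))]))
```

```text
(no output)
```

View pics/m3.png

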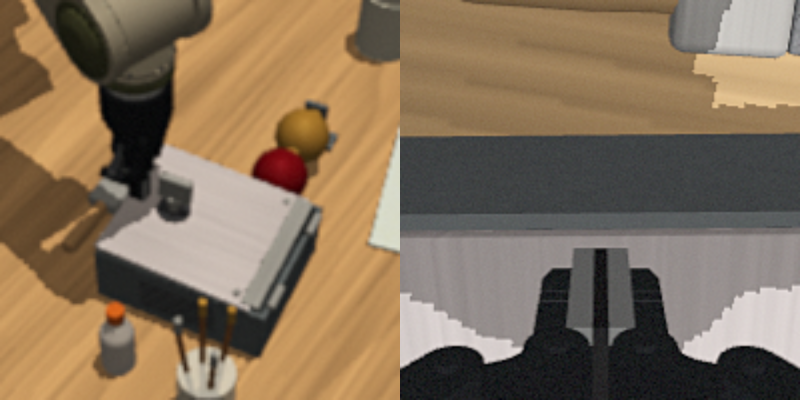

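Emit:
drive_tool(
  rows=[
    [[0,0,-0.04,0,0,0],[0,0,-0.08,0,0,0],[0,0,-0.1,0,0,0],[0,0,-0.1,0,0,0]],
  ],
)

```text
time_s: 5.08
eef_pos: [500.9, -3.8, 253.4]
ee_rot: [-0.001, -0.078, 0.997, -0.001]
force: [-2.3, 0.1, 5.5]
grip_width: 0.002
```

Emit:
drive_tool(
  rows=[
    [[0,0,-0.01,0,0,0],[0,0,-0.02,0,0,0],[0,0,-0.02,0,0,0]],
  ],
)

```text
time_s: 5.45
eef_pos: [500.9, -3.7, 253.2]
ee_rot: [-0.0, -0.079, 0.997, -0.001]
force: [-8.0, 2.1, 20.3]
grip_width: -0.001
```

Emit:
drive_tool(
  rows=[
    [[0,0,0.4,0,0,0],[0,0,0.95,0,0,0],[0,0,0.95,0,0,0]],
  ],
  fingers=1,
)

```text
time_s: 5.82
eef_pos: [501.3, -3.7, 351.8]
ee_rot: [0.003, -0.079, 0.997, -0.002]
force: [0.2, 0.4, -0.1]
grip_width: 0.636
```

Emit:
drive_tool(
  rows=[
    [[0.1,0,0.1,0,0,0],[0.1,0,0.1,0,0,0],[0.1,0,0.1,0,0,0],[0.1,0,0.1,0,0,0]],
  ],
)

```text
time_s: 6.32
eef_pos: [511.0, -3.7, 361.0]
ee_rot: [0.003, -0.079, 0.997, -0.002]
force: [-0.1, -0.3, 0.2]
grip_width: 1.007
```

Run:
```python
from h import *
print(ctrl.sense()['joints'].round(3))
snap('scene','scene4.png');snap('wrist','wrist4.png');snap('top','top4.png')
a=cv2.imread('pics/scene4.png')[120:270,265:415];b=cv2.imread('pics/top4.png')[125:260,250:385]
cv2.imwrite('pics/m4.png',np.hstack([cv2.resize(a,(400,400)),cv2.resize(b,(400,400))]))
```

```text
[-0.237  0.32   1.606 -0.003  1.209 -1.964]
```

View pics/m4.png

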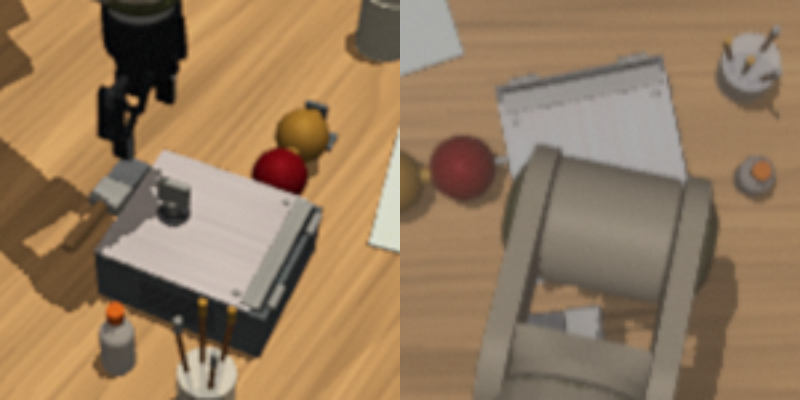

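View pics/wrist4.png

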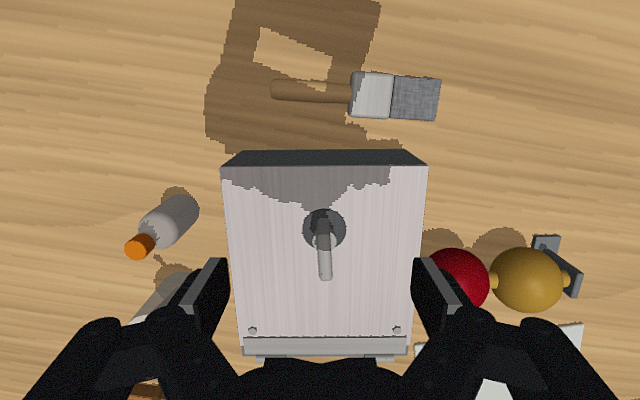

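Run:
```python
import cv2
a=cv2.imread('pics/wrist4.png')[195:295,260:390];cv2.imwrite('pics/w4z.png',cv2.resize(a,None,fx=6,fy=6,interpolation=2))
```

```text
(no output)
```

View pics/w4z.png

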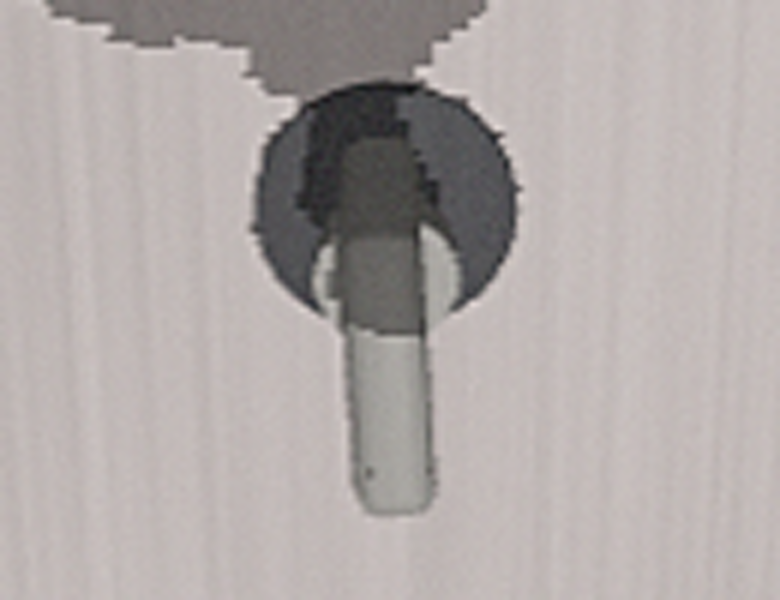

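Run:
```python
from h import *
f=lambda L:np.array(L)/6+[260,195]
S=plane('wrist',f([[378,237],[395,512],[334,237],[420,237],[352,490],[437,490]]),132);print(S.round(1),np.linalg.norm(S[0]-S[1]),S[:2].mean(0))
d=S[1]-S[0];print('wing yaw',np.degrees(np.arctan2(d[1],d[0])))
P=plane('wrist',[[221,166],[427,166],[243,355],[413,355]],80);print(P.round(1));d=P[1]-P[0];print(np.degrees(np.arctan2(-d[0],d[1])))
d=P[0]+P[1]-0;print('stud guess',P[:2].mean(0)+55*np.array([.987,.1616,0]))
# hub disc on panel
print(plane('wrist',f([[387,205]]),84))
s=ctrl.sense();print(s['eef_pos']);from scipy.spatial.transform import Rotation as R
q=s['ee_rot'];M=R.from_quat([q[1],q[2],q[3],q[0]]).as_matrix();print(M.round(4),'tip ax',s['eef_pos']+M[:,2]*155)
```

```text
[[524.1  -0.8 132. ]
 [559.6   7.1 132. ]
 [524.9  -5.7 132. ]
 [523.3   4.  132. ]
 [557.4   1.5 132. ]
 [555.8  11.6 132. ]] 36.352803344262355 [541.82969867   3.17349977 132.        ]
wing yaw 12.52068417723007
[[501.6 -87.5  80. ]
 [475.2  76.2  80. ]
 [692.9 -54.6  80. ]
 [665.2 114.3  80. ]]
9.183430487364106
stud guess [542.67574195   3.22720557  80.        ]
[[541.19037753   3.53305374  84.        ]]
[511.16733629  -3.75273838 361.53040953]
[[-0.9876 -0.1569  0.0066]
 [-0.1569  0.9876 -0.004 ]
 [-0.0059 -0.005  -1.    ]] tip ax [512.18671427  -4.37602896 206.53501484]
```

Emit:
drive_tool(
  rows=[
    [[0.31,0.07,0,0.003,0.004,0.017],[0.31,0.07,-0.2,0.003,0.004,0.017],[0.31,0.07,-0.5,0.003,0.004,0.017],[0.31,0.07,-0.7,0.003,0.004,0.017],[0.31,0.07,-0.85,0.003,0.004,0.017],[0.31,0.07,-0.85,0.003,0.004,0.017],[0.31,0.07,-0.85,0.003,0.004,0.017]],
  ],
)

```text
time_s: 7.35
eef_pos: [542.4, 3.2, 277.3]
ee_rot: [0.001, -0.092, 0.996, 0.0]
force: [-0.8, 0.8, 1.0]
grip_width: 1.002
```

Run:
```python
from h import *
s=ctrl.sense();print(s['force'],s['wrist_torque'],s['ee_rot'],s['eef_pos'],s['joints'])
snap('scene','scene5.png');snap('wrist','wrist5.png')
a=cv2.imread('pics/scene5.png')[120:270,265:415];b=cv2.imread('pics/wrist5.png')[200:400,220:420]
cv2.imwrite('pics/m5.png',np.hstack([cv2.resize(a,(400,400)),cv2.resize(b,(400,400))]))
```

```text
[-0.79765442  0.80886735  1.0193719 ] [-0.03173047 -0.01009243 -0.02318607] [ 8.18601586e-04 -9.20345309e-02  9.95755462e-01  1.84167392e-04] [542.37804295   3.21854236 277.28937667] [-2.10296034e-01  4.82671818e-01  1.60663598e+00  9.67104512e-04
  1.05083189e+00 -1.96590223e+00]
```

View pics/m5.png

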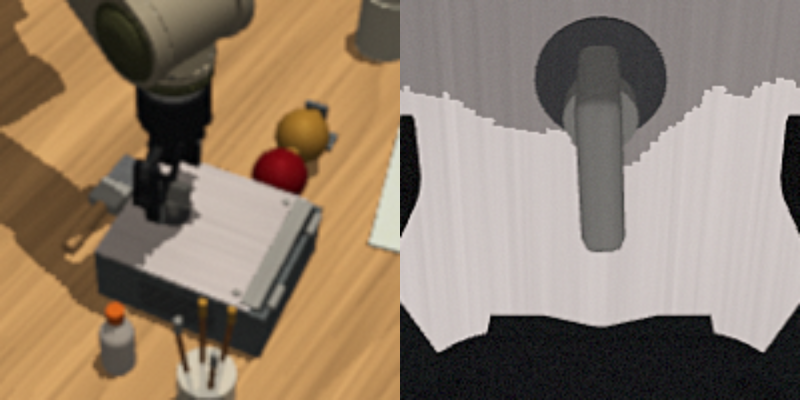

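Emit:
drive_tool(
  rows=[
    [[0,0,0,0,0,0],[0,0,0,0,0,0],[0,0,0,0,0,0],[0,0,0,0,0,0],[0,0,0,0,0,0],[0,0,0,0,0,0],[0,0,0,0,0,0]],
  ],
  fingers=-1,
  force=60,
)

```text
time_s: 8.32
eef_pos: [542.3, 3.2, 277.4]
ee_rot: [0.001, -0.092, 0.996, 0.0]
force: [-0.4, 0.4, 2.5]
grip_width: 0.099
```

```bash
cat > st.py <<'E'
from h import *
s=ctrl.sense();q=s['ee_rot'];y=np.degrees(2*np.arctan2(q[2],q[1]))%360
print('t',s['time_s'],'F',s['force'].round(1),'T',s['wrist_torque'].round(2),'yaw',round(y,2),'pos',s['eef_pos'].round(2),'q',q.round(4),'w',round(s['grip_width'],3),'j6',round(s['joints'][5],3))
E
python3 st.py
```

```text
t 8.325 F [-0.4  0.4  2.5] T [-0.03  0.19  0.02] yaw 190.56 pos [542.34   3.24 277.44] q [ 9.000e-04 -9.200e-02  9.958e-01  1.000e-04] w 0.099 j6 -1.966
```

Emit:
drive_tool(
  rows=[
    [[0,0,-0.01,0,0,0],[0,0,-0.02,0,0,0],[0,0,-0.02,0,0,0]],
  ],
)

```text
time_s: 8.7
eef_pos: [542.3, 3.2, 275.7]
ee_rot: [0.001, -0.092, 0.996, 0.0]
force: [-2.1, 0.1, 5.9]
grip_width: 0.108
```

```bash
python3 st.py
```

```text
t 8.7 F [-2.1  0.1  5.9] T [0.05 0.42 0.  ] yaw 190.56 pos [542.34   3.24 275.74] q [ 1.000e-03 -9.210e-02  9.958e-01  1.000e-04] w 0.108 j6 -1.966
```

Emit:
drive_tool(
  rows=[
    [[0,0,-0.01,0,0,0],[0,0,-0.02,0,0,0],[0,0,-0.02,0,0,0]],
  ],
)

```text
time_s: 9.07
eef_pos: [542.3, 3.3, 274.1]
ee_rot: [0.001, -0.092, 0.996, 0.0]
force: [-3.0, -0.2, 7.6]
grip_width: 0.106
```

```bash
python3 st.py
```

```text
t 9.075 F [-3.  -0.2  7.6] T [0.12 0.49 0.02] yaw 190.57 pos [542.32   3.27 274.14] q [ 0.0011 -0.0921  0.9958  0.    ] w 0.106 j6 -1.966
```

Emit:
drive_tool(
  rows=[
    [[0,0,-0.01,0,0,0],[0,0,-0.015,0,0,0],[0,0,-0.015,0,0,0]],
  ],
)

```text
time_s: 9.45
eef_pos: [542.3, 3.3, 273.6]
ee_rot: [0.001, -0.092, 0.996, -0.0]
force: [-4.1, -0.1, 10.8]
grip_width: 0.103
```

```bash
python3 st.py
```

```text
t 9.45 F [-4.1 -0.1 10.8] T [0.14 0.87 0.02] yaw 190.57 pos [542.31   3.29 273.59] q [ 1.300e-03 -9.210e-02  9.957e-01 -1.000e-04] w 0.103 j6 -1.966
```

Emit:
drive_tool(
  rows=[
    [[0,0,-0.012,0,0,-0.02],[0,0,-0.012,0,0,-0.04],[0,0,-0.012,0,0,-0.06],[0,0,-0.012,0,0,-0.08],[0,0,-0.012,0,0,-0.1],[0,0,-0.012,0,0,-0.1]],
  ],
)

```text
time_s: 10.2
eef_pos: [542.3, 3.3, 272.9]
ee_rot: [0.001, -0.014, 1.0, -0.0]
force: [-3.7, -0.2, 8.5]
grip_width: 0.108
```

```bash
python3 st.py
```

```text
t 10.2 F [-3.7 -0.2  8.5] T [ 0.07  0.61 -0.01] yaw 181.56 pos [542.27   3.31 272.93] q [ 1.400e-03 -1.360e-02  9.999e-01 -2.000e-04] w 0.108 j6 -1.808
```

Emit:
drive_tool(
  rows=[
    [[0,0,-0.01,0,0,-0.02],[0,0,-0.013,0,0,-0.03],[0,0,-0.013,0,0,-0.03]],
  ],
)

```text
time_s: 10.58
eef_pos: [542.2, 3.4, 272.1]
ee_rot: [0.001, 0.01, 1.0, -0.0]
force: [-2.8, -0.2, 7.7]
grip_width: 0.107
```

```bash
python3 st.py
```

```text
t 10.575 F [-2.8 -0.2  7.7] T [ 0.07  0.58 -0.05] yaw 178.85 pos [542.23   3.35 272.1 ] q [ 1.400e-03  1.000e-02  9.999e-01 -3.000e-04] w 0.107 j6 -1.761
```

Emit:
drive_tool(
  rows=[
    [[0,0,-0.015,0,0,-0.012],[0,0,-0.03,0,0,-0.012],[0,0,-0.045,0,0,-0.012],[0,0,-0.055,0,0,-0.012],[0,0,-0.055,0,0,-0.012]],
  ],
)

```text
time_s: 11.2
eef_pos: [542.2, 3.4, 267.2]
ee_rot: [0.002, 0.019, 1.0, -0.0]
force: [-3.1, 0.7, 9.1]
grip_width: 0.105
```

```bash
python3 st.py
```

```text
t 11.2 F [-3.1  0.7  9.1] T [ 0.1   0.72 -0.03] yaw 177.78 pos [542.23   3.37 267.23] q [ 1.500e-03  1.940e-02  9.998e-01 -4.000e-04] w 0.105 j6 -1.742
```

10 mm in, spring force only. Feel for the bottom in 2 mm steps.

Emit:
drive_tool(
  rows=[
    [[0,0,-0.01,0,0,0],[0,0,-0.02,0,0,0],[0,0,-0.02,0,0,0]],
  ],
)

```text
time_s: 11.58
eef_pos: [542.2, 3.4, 266.0]
ee_rot: [0.002, 0.019, 1.0, -0.0]
force: [-3.7, 0.9, 10.7]
grip_width: 0.104
```

```bash
python3 st.py
```

```text
t 11.575 F [-3.7  0.9 10.7] T [0.13 0.75 0.03] yaw 177.78 pos [542.21   3.4  265.97] q [ 1.700e-03  1.930e-02  9.998e-01 -4.000e-04] w 0.104 j6 -1.742
```

Emit:
drive_tool(
  rows=[
    [[0,0,-0.01,0,0,0],[0,0,-0.02,0,0,0],[0,0,-0.02,0,0,0]],
  ],
)

```text
time_s: 11.95
eef_pos: [542.2, 3.4, 264.7]
ee_rot: [0.002, 0.019, 1.0, -0.001]
force: [-5.5, 1.4, 10.1]
grip_width: 0.111
```

```bash
python3 st.py
```

```text
t 11.95 F [-5.5  1.4 10.1] T [0.07 0.81 0.05] yaw 177.79 pos [542.19   3.42 264.68] q [ 1.800e-03  1.930e-02  9.998e-01 -5.000e-04] w 0.111 j6 -1.742
```

Emit:
drive_tool(
  rows=[
    [[0,0,-0.01,0,0,0],[0,0,-0.022,0,0,0],[0,0,-0.022,0,0,0]],
  ],
)

```text
time_s: 12.32
eef_pos: [542.1, 3.4, 263.3]
ee_rot: [0.002, 0.019, 1.0, -0.001]
force: [-4.1, -0.2, 11.4]
grip_width: 0.101
```

```bash
python3 st.py
```

```text
t 12.325 F [-4.1 -0.2 11.4] T [ 0.1   0.82 -0.02] yaw 177.79 pos [542.12   3.44 263.27] q [ 1.800e-03  1.930e-02  9.998e-01 -6.000e-04] w 0.101 j6 -1.742
```

Emit:
drive_tool(
  rows=[
    [[0,0,-0.01,0,0,0],[0,0,-0.018,0,0,0],[0,0,-0.018,0,0,0]],
  ],
)

```text
time_s: 12.7
eef_pos: [542.1, 3.5, 262.9]
ee_rot: [0.002, 0.019, 1.0, -0.001]
force: [-7.4, -0.0, 16.9]
grip_width: 0.107
```

```bash
python3 st.py
```

```text
t 12.7 F [-7.4 -0.  16.9] T [ 0.15  1.25 -0.04] yaw 177.81 pos [542.12   3.5  262.9 ] q [ 2.100e-03  1.910e-02  9.998e-01 -7.000e-04] w 0.107 j6 -1.742
```

Emit:
drive_tool(
  rows=[
    [[0,0,-0.012,0,0,-0.03],[0,0,-0.012,0,0,-0.06],[0,0,-0.012,0,0,-0.09],[0,0,-0.012,0,0,-0.12],[0,0,-0.012,0,0,-0.15],[0,0,-0.012,0,0,-0.18],[0,0,-0.012,0,0,-0.21],[0,0,-0.012,0,0,-0.21]],
  ],
)

```text
time_s: 13.7
eef_pos: [542.1, 3.6, 262.9]
ee_rot: [0.002, 0.183, 0.983, -0.001]
force: [-6.3, 0.5, 14.8]
grip_width: 0.107
```

```bash
python3 st.py
```

```text
t 13.7 F [-6.3  0.5 14.8] T [ 0.18  1.07 -0.06] yaw 158.89 pos [542.1    3.62 262.91] q [ 0.0022  0.1832  0.9831 -0.0011] w 0.107 j6 -1.41
```

Emit:
drive_tool(
  rows=[
    [[0,0,-0.013,0,0,-0.04],[0,0,-0.013,0,0,-0.08],[0,0,-0.013,0,0,-0.12],[0,0,-0.013,0,0,-0.16],[0,0,-0.013,0,0,-0.2],[0,0,-0.013,0,0,-0.24],[0,0,-0.013,0,0,-0.28],[0,0,-0.013,0,0,-0.32],[0,0,-0.013,0,0,-0.32]],
  ],
)

```text
time_s: 14.82
eef_pos: [542.1, 3.8, 262.9]
ee_rot: [0.002, 0.422, 0.907, -0.001]
force: [-4.8, 1.9, 13.6]
grip_width: 0.101
```

```bash
python3 st.py
```

```text
t 14.825 F [-4.8  1.9 13.6] T [ 0.34  0.96 -0.1 ] yaw 130.05 pos [542.14   3.76 262.92] q [ 0.0023  0.4222  0.9065 -0.0014] w 0.101 j6 -0.906
```

Emit:
drive_tool(
  rows=[
    [[0,0,-0.013,0,0,-0.04],[0,0,-0.013,0,0,-0.08],[0,0,-0.013,0,0,-0.12],[0,0,-0.013,0,0,-0.16],[0,0,-0.013,0,0,-0.2],[0,0,-0.013,0,0,-0.24],[0,0,-0.013,0,0,-0.28],[0,0,-0.013,0,0,-0.32],[0,0,-0.013,0,0,-0.35],[0,0,-0.013,0,0,-0.35]],
  ],
)

```text
time_s: 16.08
eef_pos: [542.3, 3.9, 262.9]
ee_rot: [0.002, 0.653, 0.758, -0.002]
force: [-5.2, 2.5, 14.3]
grip_width: 0.106
```

```bash
python3 st.py
```

```text
t 16.075 F [-5.2  2.5 14.3] T [ 0.3   0.91 -0.03] yaw 98.53 pos [542.26   3.87 262.93] q [ 0.0023  0.6526  0.7577 -0.0015] w 0.106 j6 -0.354
```

Emit:
drive_tool(
  rows=[
    [[0,0,0.01,0,0,0],[0,0,0.02,0,0,0],[0,0,0.03,0,0,0],[0,0,0.03,0,0,0]],
  ],
)

```text
time_s: 16.58
eef_pos: [542.2, 3.9, 266.7]
ee_rot: [0.002, 0.653, 0.758, -0.002]
force: [-4.3, 0.6, 9.5]
grip_width: 0.103
```

```bash
python3 st.py
```

```text
t 16.575 F [-4.3  0.6  9.5] T [0.15 0.74 0.02] yaw 98.53 pos [542.21   3.91 266.69] q [ 0.0024  0.6525  0.7577 -0.0015] w 0.103 j6 -0.354
```

Emit:
drive_tool(
  rows=[
    [[0,0,0.005,0,0,0],[0,0,0.01,0,0,0],[0,0,0.01,0,0,0]],
  ],
)

```text
time_s: 16.95
eef_pos: [542.1, 3.9, 267.0]
ee_rot: [0.002, 0.653, 0.758, -0.002]
force: [2.2, -1.1, -6.4]
grip_width: 0.106
```

```bash
python3 st.py
```

```text
t 16.95 F [ 2.2 -1.1 -6.4] T [-0.02 -0.3   0.01] yaw 98.53 pos [542.15   3.92 267.01] q [ 0.002   0.6525  0.7578 -0.0017] w 0.106 j6 -0.354
```

Emit:
drive_tool(
  rows=[
    [[0,0,0,0,0,0],[0,0,0,0,0,0],[0,0,0,0,0,0],[0,0,0,0,0,0],[0,0,0,0,0,0],[0,0,0,0,0,0]],
  ],
  fingers=1,
)

```text
time_s: 17.7
eef_pos: [542.2, 3.9, 267.0]
ee_rot: [0.002, 0.653, 0.758, -0.002]
force: [-0.2, -0.7, 0.1]
grip_width: 0.998
```

Emit:
drive_tool(
  rows=[
    [[0,0,0.2,0,0,0],[0,0,0.5,0,0,0],[0,0,0.95,0,0,0],[0,0,0.95,0,0,0],[0,0,0.95,0,0,0]],
  ],
)

```text
time_s: 18.32
eef_pos: [542.0, 3.9, 361.3]
ee_rot: [0.002, 0.653, 0.758, -0.002]
force: [0.0, -0.8, -1.3]
grip_width: 1.0
```

```bash
python3 st.py
python3 - <<'E'
from h import *
snap('scene','scene6.png');snap('wrist','wrist6.png')
a=cv2.imread('pics/scene6.png')[120:270,265:415];b=cv2.imread('pics/wrist6.png')
cv2.imwrite('pics/m6.png',cv2.resize(a,(600,600),interpolation=2))
E
```

```text
t 18.325 F [ 0.  -0.8 -1.3] T [-0.   -0.01 -0.02] yaw 98.53 pos [541.98   3.95 361.3 ] q [ 0.0016  0.6526  0.7577 -0.0019] w 1.0 j6 -0.355
```

View pics/m6.png

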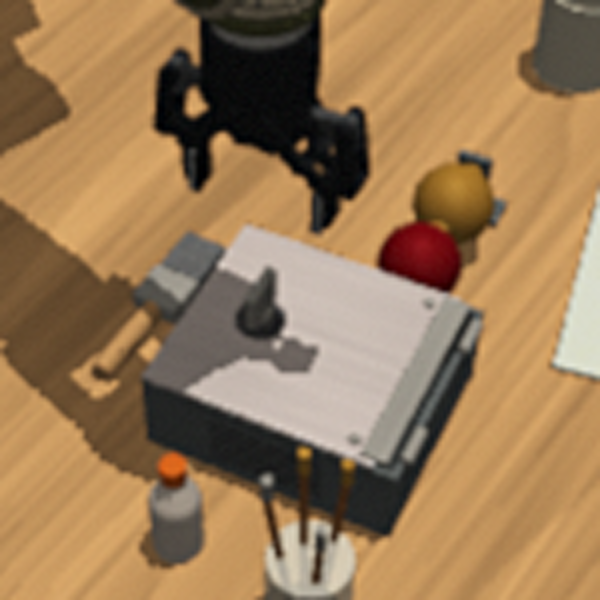

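View pics/wrist6.png

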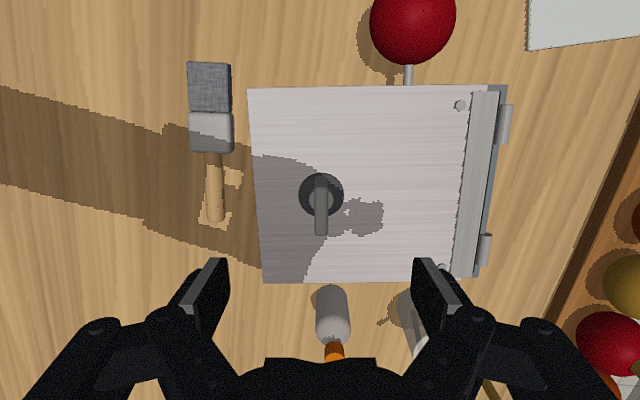

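Run:
```python
from h import *
im=cv2.imread('pics/wrist6.png')[165:245,275:375];cv2.imwrite('pics/w6z.png',cv2.resize(im,None,fx=7,fy=7,interpolation=2))
```

```text
(no output)
```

View pics/w6z.png

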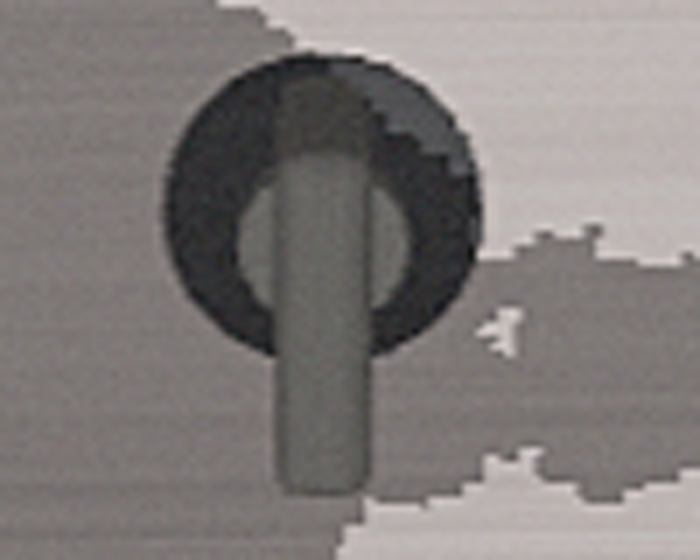

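Run:
```python
from h import *
px=np.array([[323,150],[323,494]])/7+[275,165]
for z in(132,121.6):
  P=plane('wrist',px,z);d=P[1]-P[0];print(z,P.round(1),np.linalg.norm(d),'yaw',np.degrees(np.arctan2(d[1],d[0])))
for n in('panel',):
  P=plane('wrist',[[247,88],[263,283]],80);d=P[0]-P[1];print(P,np.linalg.norm(d),np.degrees(np.arctan2(-d[0],d[1])))
s=ctrl.sense();print(s['force'],s['dq'].round(3))
ctrl.finish_job()
```

```text
132 [[539.6  25.4 132. ]
 [544.9  -9.1 132. ]] 34.897688214388396 yaw -81.31319366475643
121.6 [[540.1  22.4 121.6]
 [545.7 -13.9 121.6]] 36.740288217063764 yaw -81.31319366475648
[[475.81923137  77.61732038  80.        ]
 [503.45296618 -88.39308842  80.        ]] 168.29462002598726 9.450680554330722
[ 0.56230156 -1.13807229 -0.20245222] [-0.     0.002 -0.004 -0.     0.003  0.   ]
the job is handed in; nothing more can be done
```

The panel is shut and the stud is locked crosswise. I handed the job in after about 18 s of the 67 s allowed; no verdict is reported.

- **Panel:** I pushed it down with the closed fingers until it met a hard stop, with the fingertips at about 80 mm, before turning the stud.
- **Stud:** I gripped the wing and pressed lightly, and it met the lips about 3.7 mm in. It dropped into the slot at about 0.2 rad and reached bottom about 14.5 mm in. I turned it on to the ninety held at the bottom. The wrist force stayed at or below about 17 N in every reading while I worked the stud, so the receptacle should not have been pressed near 30 N.
- **Locked:** Raising the gripper while still holding the stud, it stopped about 10.4 mm in, with the force turning to a 6 N pull, so the notch holds it.
- **Last pictures:** After release, the wing lies at −81.3° against a box angle of about 9.3 to 9.5°. That is about 90.7° clockwise (1.58 rad). The panel lies level and the gripper is about 95 mm up, touching nothing.
- **Loose ends:** The camera did not measure the stud's depth well. The wing's measured length fits the pushed-in height better (36.7 mm, against 34.9 mm if it were out; the true length is 38 mm). I did not measure the bystanders; the brush, pot and glue bottle look unmoved in the pictures.

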